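Load a rechargeable cell into its spring-contact charging cradle

ROBOT

A 7-joint arm with a two-finger parallel gripper is mounted at the origin on a cart in front of the work surface, level with it; the furniture and walls round the work are solid. World frame = base frame: x ahead of the robot, y to its left, z up, the work surface at z = 0. Lengths are in m, angles in rad, forces in N, time in s.
With the tool pointing down it reaches from about 0.425 to 0.825 m from the base axis. Payload 3.6 kg.
Tool frame: the origin (TCP) lies midway between the tips of the shut fingers; the grasp point (between the pads) lies 19 mm behind it; z points along the fingers, y is the direction in which the jaws open and shut (so a half turn about z gives the same grasp; the last joint's range is limited). The gripper opens to 85 mm and grips with 20 to 120 N. Pads are 22 mm wide; open, the fingers measure 114 mm over their backs; the gripper's body (76 mm by 85 mm) begins 54 mm behind the grasp point. The pads swing forward as they close: fully open they stand 13 mm farther back than shut.
Start: joints at [-1.173, 0.615, -0.013, 1.423, 0.008, 1.103, -0.04], TCP at [0.267, 0.592, 0.231] pointing down, gripper open.
Joint ranges: [-3.12, 3.12], [-0.3, 2.06], [-1.34, 1.32], [0.26, 2.42], [-1.36, 4.5], [0.01, 1.98], [-2.84, 2.84]. Speed limits (rad/s): [2.79, 2.79, 3.14, 3.14, 3.14, 3.14, 3.14].

INTERFACE

Orientations are given as a rotation vector (axis times angle).
In Python, from station import r gives the robot as it stands. The module is installed in compiled form; this text tells all that it offers.
- The arm moves only by the tool send_rows, never from a script. Its argument "increments" is a list of rows, each an object with "slide": the shift along the world's x, y, z in cm, a list of three; "rot": the turn, a rotation vector about the world's x, y, z in rad, a list of three; "jaw": the gripper command: -1 is fully open, 1 is shut, values between are in proportion. A call has 1 to 10 rows; each row is the pose to reach, as a shift and turn from the pose commanded when the call began; what a row does not reach only later rows make up. A row lasts 1/10 s, in which the tool goes at most 50 mm and 8.59 degrees, less where a joint would pass 70% of its speed; a pose out of reach is approached as far as the arm can. A call with a gripper value outside its range is refused whole. The fingers move at their own pace and stop on an object; the grip force is fixed at half the most. Time passes only in rows, so rows that repeat a pose let the fingers close. It gives the time, the measured TCP pose, the force and the opening at its end, in the units of the state.
- r.state(): the state, without advancing time (a new reading comes with each control period).
- r.camera(name): name is "scene" or "top" or "wrist"; returns a dict with "image" (420x560x3 uint8, red, green, blue), "depth" (420x560 float32, m along the optical axis (not along the pixel's ray), 0 where there is no reading), "mtx" (3x3 intrinsics, pixels), "extrinsics" (4x4, takes a point from camera to world coordinates). Camera axes: x right, y down, z forward; pixel columns grow to the right and rows downward; lengths in m; the calibration is good to about 2 mm. The wrist camera is an equidistant fisheye: a pixel r from the principal point sees the ray r / f radians off the axis. A picture is of the moment at which its call begins.
- r.hand_in(): hands the job in, once; it reports no verdict.
The state is a dict: "time_s": time; "joint_positions": joint angles; "dq": joint speeds; "joint_torque": joint torques, N m; "ee_pos": TCP position; "eef_rot": TCP orientation; "contact_force": force on the tool from outside, world axes, zero at the start; "moment": the same for the moment, N m; "grip_width": finger opening in m.
Only numpy, scipy, OpenCV 4.12 (cv2) and the standard library are available. Lean on these libraries where they do the work, as an engineer would, in place of code of your own. Each camera call takes 0.05 s, during which the arm holds its last target.

TASK

Load the long green cell into the charging cradle the way one loads a battery: press its flat minus end against the spring contact with the plus end held up, then tip the plus end down in front of the fixed contact, so that the cell lies level and fully home between the two contacts. Let it go there, and leave the short blue cell and the other things where they are.

Things in the scene. Friction and masses are not known exactly. Their poses are not given: they have to be found in the camera images.
- long_cell_center (a point): Centre of the long green cell: cylinder 33 mm in diameter, 91 mm long, 200 g, white band near the plus end. x runs along it from minus to plus end. At the start it lies level on a white rest (two saddles 10 mm wide, 36 mm either side of the rest's middle, fingers fit between), centre 26.5 mm above the bench, minus end toward the robot within 0.4 rad of -x.
- long_cell_plus (a point): Centre of the long green cell's plus end: tip of its steel nub (14 mm in diameter, 2 mm high, part of the 91 mm), 45.5 mm along x from its centre.
- long_cell_minus (a point): Centre of the long green cell's flat minus end, 45.5 mm from its centre.
- short_cell_center (a point): Centre of the short blue cell, 33 mm in diameter and only 61 mm long: a bystander on a white rest of its own, to be left alone.
- charger: Charging cradle fixed to the bench, grey, black spring housing. Origin on the bench under the seated cell's centre; x from spring contact to fixed contact (away from the robot, within 0.35 rad), z up. In mm: base x -98 to 62, y +-37, top z 10; rib the cell lies on 24 wide, top z 22; housing x -96 to -66, y +-28, top z 62.
- seat (a point): Centre of the long cell when seated, 38.5 mm above the bench; axes as the charger's. Side guides 36 mm apart, flared to about 50 mm at their tops (51 mm above the bench), stand at x -56 to -34 and 29 to 46 mm; between them the sides are open for fingers down to the base plate.
- seat_plus (a point): Where the tip of the plus end is when seated: on the face of the fixed contact, which is an end wall 56 mm wide, top 42 mm above the bench (20 mm above the rib), red mark on it. A cell tilted 18 degrees, plus end up, minus end just above the rib, passes over this wall.
- seat_minus (a point): Where the centre of the minus end is when seated, with the spring pushed in 6 mm. The steel contact plate is 28 mm wide, 23 to 58 mm above the bench; its free front face is 6 mm nearer the fixed contact than this point (gap 85 mm, less than the cell), fully pushed in 14 mm farther (gap 105 mm).
- spring_contact (a joint): How far the spring contact is pushed in along the charger's -x, m: 0 free, 0.020 fully in, 0.006 with the cell seated; 0.012 to 0.018 leaves the tilted plus end room to tip down clear of the end wall. Stiffness 350 N/m, so 7 N fully in.
- timer: White flat lab timer, 66 x 62 x 14 mm, bystander beyond the cradle, to its left; origin under its centre.
- beaker_d: Clear beaker, 65 mm wide, 90 mm tall, bystander behind the rests; origin under its centre.
- strip_box: Small white box with coloured bands, 38 x 82 x 20 mm, bystander behind the cradle; origin under its centre.
Not all that is in view belongs to the job. Leave any purple look-alike of the charger alone.

How it is judged:
On the way:
1. the long cell, plus end raised at least about 6 degrees, pushes the spring contact in by more than 3 mm (angle between long_cell_center's own x axis and vertical below 1.466 rad and value of joint spring_contact above 0.003 m and contact force between long_cell and spring_contact above 0.5 N and distance between long_cell_minus and seat_minus below 0.035 m), for 0.1 s.
At the end, for the whole second after the job is handed in: The long green cell lies at rest between the contacts: each of its ends within 10 mm of its seated place (plus end at the fixed contact), the spring contact pushed in by more than 3 mm (distance between long_cell_plus and seat_plus below 0.01 m and distance between long_cell_minus and seat_minus below 0.01 m and value of joint spring_contact above 0.003 m and linear speed of long_cell below 0.02 m/s); the robot touches nothing.
It fails at once if the short blue cell is moved more than 30 mm (distance of short_cell_center from where it was at the start of the episode above 0.03 m).
It fails at once if the timer, beaker or strip box is moved more than 30 mm (distance of any of timer, beaker_d, strip_box from where it was at the start of the episode above 0.03 m).
It also fails if it takes over 38 s, if anything falls off the work surface, if the arm or the gripper's body presses on something with over 40 N, if the wrist force passes 120 N, or if a joint passes its speed limit or range.

## Working session

There is one attempt and no reset: what is moved stays moved. The work goes in short steps, Python scripts to look and compute and a tool call to move; the robot and the scene stay as the last step left them, time stands still between calls to the robot, and variables do not carry over. Pictures are saved under pics/ and viewed, and the job is handed in when it is done.

Besides the shell and the picture viewer there is one more tool, called after ">>>" as name(argument=value, ...) on one line, values as JSON. send_rows: Moves the arm, as the interface text tells. Its arguments: {"type":"object","properties":{"increments":{"type":"array"}},"required":["increments"]}

```bash
mkdir -p pics; python3 - <<'E'
from station import r
import cv2,numpy as np
s=r.state();print(s)
for n in["scene","top"]:
    c=r.camera(n);np.savez(f"{n}0.npz",**c)
    cv2.imwrite(f"pics/{n}0.png",cv2.cvtColor(c["image"],cv2.COLOR_RGB2BGR));print(n,c["mtx"],c["extrinsics"])
E
```

```text
{'time_s': 0.0, 'joint_positions': array([-1.1734885 ,  0.61593668, -0.01262612,  1.42493503,  0.0080946 ,
        1.10337475, -0.04040401]), 'dq': array([-0.00038288,  0.00026139,  0.00023092, -0.00216896, -0.0010545 ,
        0.00199156,  0.00145004]), 'joint_torque': array([-4.37901344e-04, -4.69206619e+01,  2.59003742e-01, -1.71032774e+01,
        9.91870591e-03,  9.69443674e-03,  7.44979598e-07]), 'ee_pos': array([0.26696954, 0.59179485, 0.2301148 ]), 'eef_rot': array([-0.66052996, -3.07083356,  0.00400694]), 'contact_force': array([-0.40177472, -0.10120959,  0.36381672]), 'moment': array([ 0.06982863,  0.05959235, -0.00988016]), 'grip_width': 0.08499775938453508}
scene [[419.63729246   0.         276.55232138]
 [  0.         419.63729246 210.75957657]
 [  0.           0.           1.        ]] [[ 0.5553138  -0.54259937  0.63024797 -0.20233001]
 [-0.8315915  -0.37055017  0.41370056 -0.74407228]
 [ 0.00906483 -0.75384248 -0.65699265  0.8728239 ]
 [ 0.          0.          0.          1.        ]]
top [[478.00392021   0.         280.79560377]
 [  0.         478.00392021 210.27115016]
 [  0.           0.           1.        ]] [[-2.87029938e-02 -9.91345495e-01  1.28102492e-01  4.15300469e-01]
 [-9.99582537e-01  2.88892340e-02 -4.04358557e-04 -2.17026058e-01]
 [-3.29992383e-03 -1.28060620e-01 -9.91760852e-01  1.41085409e+00]
 [ 0.00000000e+00  0.00000000e+00  0.00000000e+00  1.00000000e+00]]
```

View pics/scene0.png

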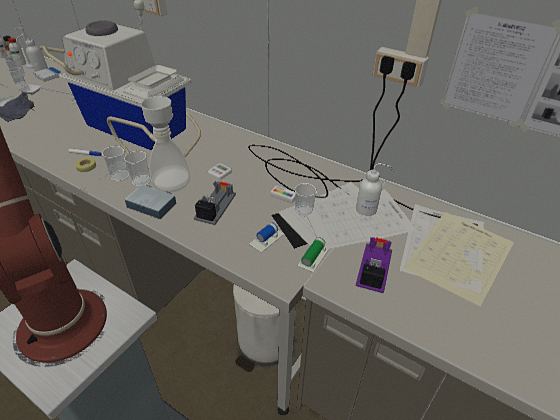

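View pics/top0.png

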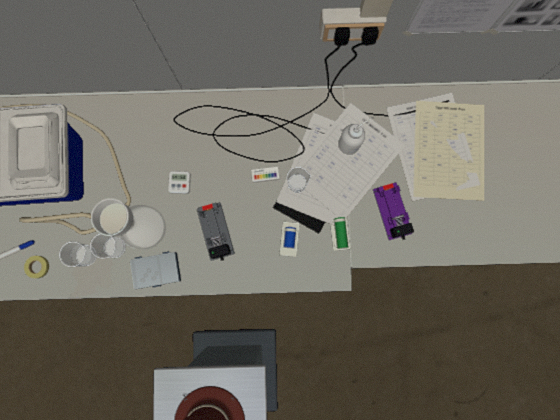

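```bash
cat > h.py <<'E'
import numpy as np,cv2
def deproj(c,u,v,z=None):
    K=c["mtx"];E=c["extrinsics"];d=np.array([(u-K[0,2])/K[0,0],(v-K[1,2])/K[1,1],1.])
    w=E[:3,:3]@d;o=E[:3,3]
    if z is None: t=float(c["depth"][int(round(v)),int(round(u))])
    else: t=(z-o[2])/w[2]
    return o+t*w
def crop(c,u0,v0,u1,v1,k,fn):
    im=cv2.cvtColor(c["image"][v0:v1,u0:u1],cv2.COLOR_RGB2BGR)
    cv2.imwrite(fn,cv2.resize(im,None,fx=k,fy=k,interpolation=cv2.INTER_CUBIC))
E
python3 - <<'E'
from h import *
t=np.load("top0.npz");s=np.load("scene0.npz")
crop(t,185,190,265,270,7,"pics/t_ch.png")
crop(t,270,205,370,265,7,"pics/t_ce.png")
E
```

```text
(no output)
```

View pics/t_ch.png

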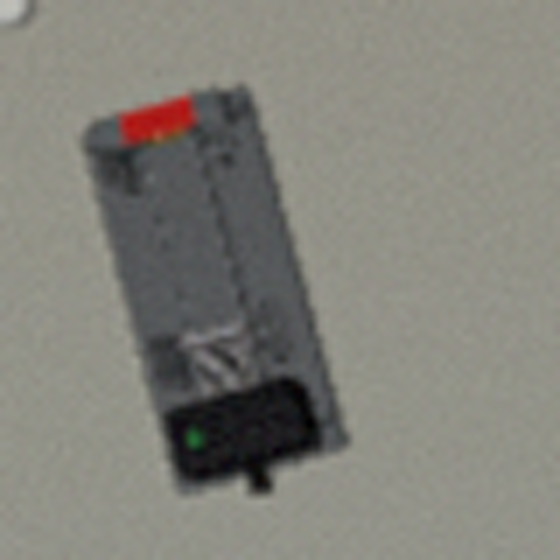

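View pics/t_ce.png

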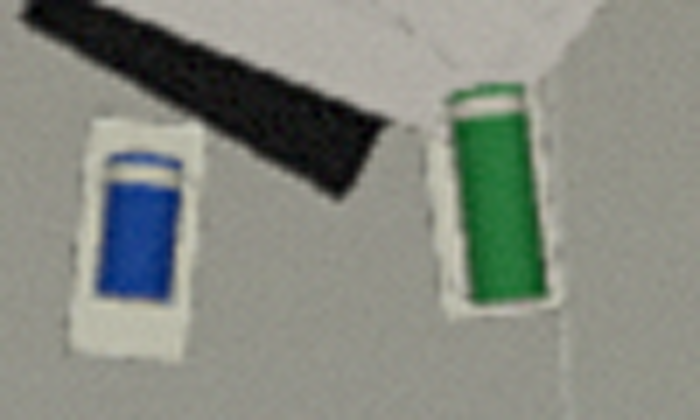

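```bash
python3 - <<'E'
from h import *
t=np.load("top0.npz")
f=lambda a,b,z,o=(185,190):print((a,b),deproj(t,o[0]+a/7-.5+.07,o[1]+b/7-.43,z).round(4))
for p in [(165,410),(298,380),(322,448),(185,480)]:f(*p,.062)
for p in [(85,135),(245,88),(345,440)]:f(*p,.01)
for p in [(122,127),(193,105)]:f(*p,.042)
print("cell")
for p in [(450,98),(525,90),(470,303),(547,296)]:f(*p,.0265,(270,205))
print("blue")
for p in [(108,155),(183,160),(97,298),(170,300)]:f(*p,.0265,(270,205))
for u,v in[(179,182),(264,174),(298,180)]: print(deproj(t,u,v,.02))
E
```

```text
(165, 410) [ 0.4879 -0.0098  0.062 ]
(298, 380) [ 0.4985 -0.0636  0.062 ]
(322, 448) [ 0.4709 -0.0728  0.062 ]
(185, 480) [ 0.4596 -0.0176  0.062 ]
(85, 135) [0.6077 0.0309 0.01  ]
(245, 88) [ 0.6258 -0.037   0.01  ]
(345, 440) [ 0.4761 -0.0769  0.01  ]
(122, 127) [0.6062 0.0099 0.042 ]
(193, 105) [ 0.6145 -0.0195  0.042 ]
cell
(450, 98) [ 0.5652 -0.3714  0.0265]
(525, 90) [ 0.5677 -0.4027  0.0265]
(470, 303) [ 0.4799 -0.376   0.0265]
(547, 296) [ 0.4819 -0.4079  0.0265]
blue
(108, 155) [ 0.5456 -0.2284  0.0265]
(183, 160) [ 0.5426 -0.2595  0.0265]
(97, 298) [ 0.4864 -0.2221  0.0265]
(170, 300) [ 0.4848 -0.2522  0.0265]
[0.68802739 0.08103007 0.02      ]
[ 0.70473102 -0.17095479  0.02      ]
[ 0.68370988 -0.27104879  0.02      ]
```

```bash
python3 - <<'E'
from h import *
t=np.load("top0.npz")
for u,v in[(110,218),(95,218),(125,218),(145,228),(150,228),(75,254),(106,246),(155,268),(215,190),(298,180),(350,140)]: print((u,v),deproj(t,u,v).round(3))
s=np.load("scene0.npz")
for u,v in[(157,103),(115,162),(139,167),(150,203)]: print((u,v),deproj(s,u,v).round(3))
E
```

```text
(110, 218) [0.558 0.2   0.253]
(95, 218) [0.556 0.227 0.277]
(125, 218) [0.557 0.163 0.252]
(145, 228) [0.543 0.148 0.133]
(150, 228) [0.545 0.141 0.111]
(75, 254) [0.484 0.377 0.036]
(106, 246) [0.505 0.295 0.017]
(155, 268) [0.437 0.147 0.035]
(215, 190) [ 0.665 -0.022 -0.001]
(298, 180) [ 0.685 -0.271  0.014]
(350, 140) [ 0.775 -0.416  0.113]
(157, 103) [0.583 0.214 0.274]
(115, 162) [0.459 0.328 0.083]
(139, 167) [0.489 0.249 0.077]
(150, 203) [0.41  0.126 0.036]
```

>>> send_rows(increments=[{"slide":[1.3,-3.9,2.6],"rot":[0,0,-0.145],"jaw":-1},{"slide":[2.6,-7.8,5.2],"rot":[0,0,-0.29],"jaw":-1},{"slide":[3.9,-11.7,7.8],"rot":[0,0,-0.435],"jaw":-1},{"slide":[5.2,-15.6,10.4],"rot":[0,0,-0.58],"jaw":-1},{"slide":[6.5,-19.5,13],"rot":[0,0,-0.725],"jaw":-1},{"slide":[7.8,-23.4,13],"rot":[0,0,-0.87],"jaw":-1},{"slide":[9.1,-27.3,13],"rot":[0,0,-1.015],"jaw":-1},{"slide":[10.4,-31.2,13],"rot":[0,0,-1.16],"jaw":-1},{"slide":[11.7,-35.1,13],"rot":[0,0,-1.305],"jaw":-1},{"slide":[13,-39,13],"rot":[0,0,-1.45],"jaw":-1}])

```text
time_s: 1.1
ee_pos: [0.3972, 0.2007, 0.3611]
eef_rot: [-2.536, -1.853, 0.001]
contact_force: [1.5, 0.1, 0.0]
grip_width: 0.0852
```

>>> send_rows(increments=[{"slide":[1.4,-3.9,0],"rot":[0,0,-0.145],"jaw":-1},{"slide":[2.8,-7.8,0],"rot":[0,0,-0.29],"jaw":-1},{"slide":[4.2,-11.7,0],"rot":[0,0,-0.435],"jaw":-1},{"slide":[5.6,-15,-2.5],"rot":[0,0,-0.58],"jaw":-1},{"slide":[7,-18,-5],"rot":[0,0,-0.725],"jaw":-1},{"slide":[8.4,-20.5,-7.5],"rot":[0,0,-0.87],"jaw":-1},{"slide":[10,-22.5,-10],"rot":[0,0,-1.0],"jaw":-1},{"slide":[11,-23,-11],"rot":[0,0,-1.03],"jaw":-1},{"slide":[11,-23,-11],"rot":[0,0,-1.03],"jaw":-1}])

```text
time_s: 2.0
ee_pos: [0.5072, -0.0275, 0.2498]
eef_rot: [3.119, 0.373, -0.005]
contact_force: [0.3, -0.0, 0.7]
grip_width: 0.0855
```

```bash
python3 - <<'E'
from station import r
from h import *
c=r.camera("wrist");np.savez("w1.npz",**c);crop(c,0,0,560,420,1,"pics/w1.png")
s=r.state();print(s["ee_pos"],s["eef_rot"],s["joint_positions"],c["mtx"],c["extrinsics"])
E
```

```text
[ 0.50723534 -0.02675202  0.25087082] [-3.11847432e+00 -3.76185257e-01  2.66217419e-03] [-0.46641768  0.44183581  0.69970739  1.81236377 -0.33131452  1.00935027
 -0.96499381] [[325.1922621    0.         276.7144743 ]
 [  0.         325.1922621  214.79284563]
 [  0.           0.           1.        ]] [[ 0.23712325 -0.92534012 -0.29583478  0.58217833]
 [-0.97147686 -0.22514083 -0.07446017 -0.00896184]
 [ 0.00229649  0.30505288 -0.95233264  0.39269983]
 [ 0.          0.          0.          1.        ]]
```

View pics/w1.png

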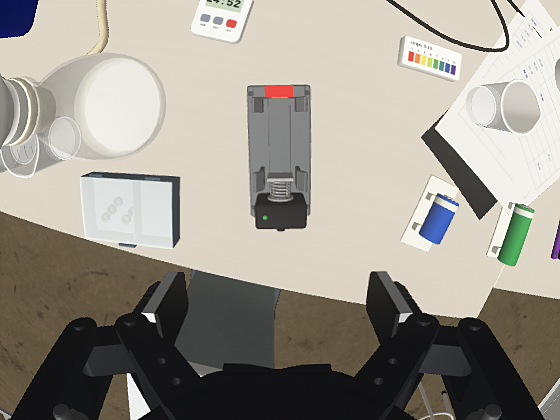

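```bash
python3 - <<'E'
from h import *
c=np.load("w1.npz");crop(c,230,70,330,245,3.4,"pics/w1c.png")
crop(c,390,160,550,280,5,"pics/w1d.png")
E
```

```text
(no output)
```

View pics/w1c.png

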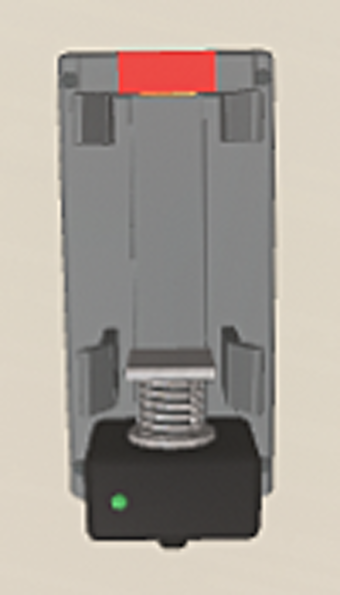

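View pics/w1d.png

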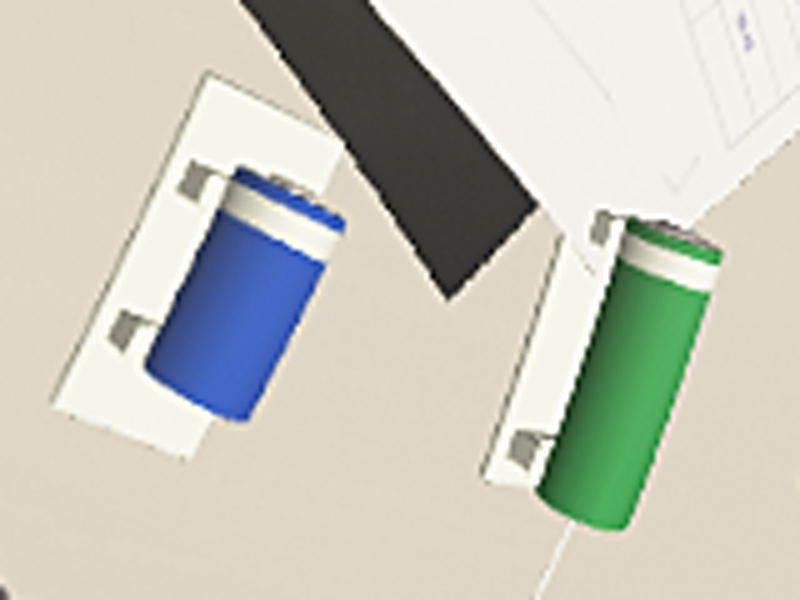

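```bash
cat >> h.py <<'E'
def projw(c,P):
    E=c["extrinsics"];K=c["mtx"];q=(np.asarray(P)-E[:3,3])@E[:3,:3]
    rr=np.hypot(q[:,0],q[:,1]);th=np.arctan2(rr,q[:,2]);s=K[0,0]*th/rr
    return np.c_[K[0,2]+s*q[:,0],K[1,2]+s*q[:,1]]
def rayw(c,u,v):
    E=c["extrinsics"];K=c["mtx"];x=(u-K[0,2])/K[0,0];y=(v-K[1,2])/K[1,1];th=np.hypot(x,y)
    d=np.array([x/th*np.sin(th),y/th*np.sin(th),np.cos(th)]);return E[:3,3],E[:3,:3]@d
def onz(c,u,v,z):
    o,d=rayw(c,u,v);return o+d*(z-o[2])/d[2]
def c2w(p,M):
    x,y,a=p;M=np.asarray(M,float)/1000
    return np.c_[x+np.cos(a)*M[:,0]-np.sin(a)*M[:,1],y+np.sin(a)*M[:,0]+np.cos(a)*M[:,1],M[:,2]]
E
cat > fit.py <<'E'
from h import *
from scipy.optimize import least_squares
c=np.load("w1.npz");k=3.4;o=np.array([230,70])
pix=np.array([(58,52),(272,52),(126,372),(215,372),(88,535),(260,535)])
M=np.array([(62,37,10),(62,-37,10),(-39.5,14,58),(-39.5,-14,58),(-96,28,62),(-96,-28,62)])
uv=(pix+.5)/k-.5+o
f=lambda p:(projw(c,c2w(p,M))-uv).ravel()
s=least_squares(f,[.558,-.0215,.24],loss="soft_l1");print(s.x,s.fun.reshape(-1,2).round(2))
# overlay
im=cv2.imread("pics/w1c.png")
def dr(M,col):
    q=((projw(c,c2w(s.x,M))-o+.5)*k-.5)
    cv2.polylines(im,[(q*8).astype(int)],False,col,1,cv2.LINE_AA,3)
dr([(62,37,10),(62,-37,10),(-98,-37,10),(-98,37,10),(62,37,10)],(0,255,0))
dr([(-66,28,62),(-66,-28,62),(-96,-28,62),(-96,28,62),(-66,28,62)],(0,255,255))
dr([(-39.5,14,58),(-39.5,-14,58),(-39.5,-14,23),(-39.5,14,23),(-39.5,14,58)],(255,0,255))
dr([(45.5,28,42),(45.5,-28,42)],(255,255,0));dr([(45.5,12,22),(-30,12,22),(-30,-12,22),(45.5,-12,22)],(255,0,0))
for x in(29,46,-56,-34): dr([(x,25,51),(x,18,40)],(255,255,255));dr([(x,-25,51),(x,-18,40)],(255,255,255))
cv2.imwrite("pics/ov1.png",im)
E
python3 fit.py
```

```text
[ 0.55671637 -0.01885542  0.25419888] [[-0.52  0.29]
 [ 0.65 -0.54]
 [-0.12 -1.01]
 [ 0.42 -1.39]
 [-0.68  3.19]
 [ 0.24  2.42]]
```

View pics/ov1.png

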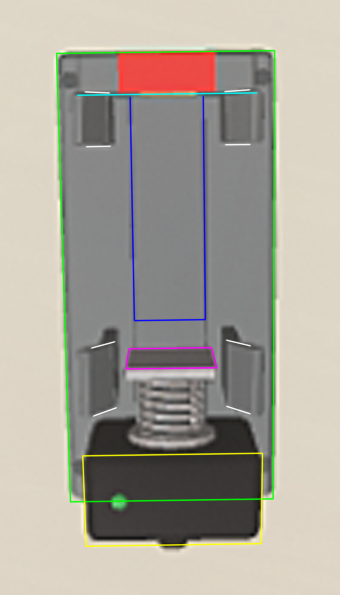

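>>> send_rows(increments=[{"slide":[0.3,-4.8,-0.5],"rot":[0,0,-0.03],"jaw":-1},{"slide":[0.5,-9.6,-1],"rot":[0,0,-0.05],"jaw":-1},{"slide":[0.7,-14.4,-2],"rot":[0,0,-0.08],"jaw":-1},{"slide":[0.9,-19.2,-3],"rot":[0,0,-0.1],"jaw":-1},{"slide":[1.1,-24,-4],"rot":[0,0,-0.12],"jaw":-1},{"slide":[1.3,-28.6,-5],"rot":[0,0,-0.14],"jaw":-1},{"slide":[1.5,-32.8,-6.5],"rot":[0,0,-0.16],"jaw":-1},{"slide":[1.7,-36,-8],"rot":[0,0,-0.18],"jaw":-1},{"slide":[1.7,-36,-8],"rot":[0,0,-0.18],"jaw":-1}])

```text
time_s: 2.95
ee_pos: [0.5224, -0.391, 0.1707]
eef_rot: [3.138, 0.085, -0.004]
contact_force: [-0.4, 0.5, -0.4]
grip_width: 0.0851
```

```bash
python3 - <<'E'
from station import r
from h import *
c=r.camera("wrist");np.savez("w2.npz",**c);crop(c,0,0,560,420,1,"pics/w2.png")
s=r.state();print(s["ee_pos"],s["eef_rot"],s["joint_positions"],s["time_s"])
E
```

```text
[ 0.52384063 -0.38817766  0.1714927 ] [-3.13997962e+00 -9.02137441e-02  6.09262160e-04] [ 0.2573484   0.75005919  0.64141095  1.50347867 -0.48868263  1.0525714
 -0.49822021] 3.0
```

View pics/w2.png

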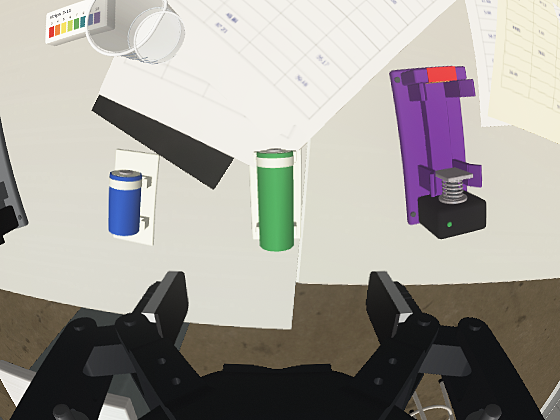

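```bash
python3 - <<'E'
from h import *
c=np.load("w2.npz");crop(c,235,140,325,260,5,"pics/w2c.png")
E
```

```text
(no output)
```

View pics/w2c.png

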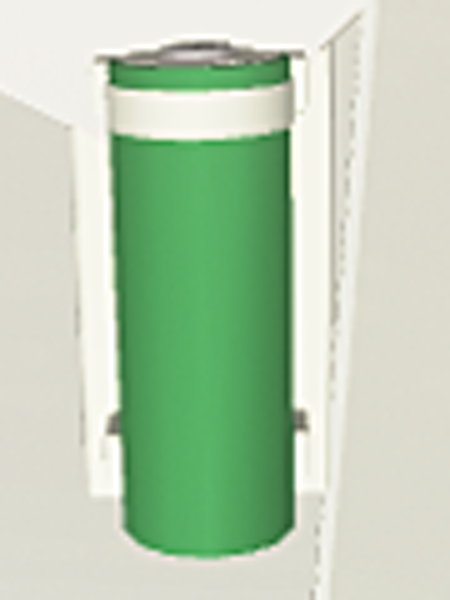

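```bash
python3 - <<'E'
from h import *
from scipy.optimize import least_squares
c=np.load("w2.npz");k=5;o=np.array([235,140])
t=np.linspace(0,2*np.pi,181)
def ring(p,x,R=16.5): return (projw(c,c2w(p,np.c_[np.full(181,x),R*np.cos(t),26.5+R*np.sin(t)]))-o+.5)*k-.5
L=[((109,88),(124,528))];
def edge(p,row,sgn):
    xs=np.linspace(-45.5,43.5,60);pts=np.array([ [ (g:=ring(p,x))[(sgn*g[:,0]).argmax(),0], g[(sgn*g[:,0]).argmax(),1]] for x in xs])
    i=np.argsort(pts[:,1]);return np.interp(row,pts[i,1],pts[i,0])
obs=[(100,-1,110),(300,-1,117),(500,-1,123),(100,1,291),(300,1,293),(500,1,294.5)]
def f(p):
    a=[edge(p,r_,s_)-v for r_,s_,v in obs]
    a.append(ring(p,-45.5)[:,1].max()-556)
    g=ring(p,43.5,16.5);a.append(g[:,1].max()-0 if 0 else 0)
    return np.array(a)
s=least_squares(f,[.5237,-.3895,.057],diff_step=1e-3);print(s.x,s.fun.round(1))
g=ring(s.x,43.5);print("plus ring rows",g[:,1].min(),g[:,1].max(),"top pt",g[45]);n=ring(s.x,45.5,7);print("nub",n[:,0].min(),n[:,0].max(),n[:,1].min(),n[:,1].max())
E
```

```text
[ 0.52424304 -0.39054789  0.07448035] [-2.4 -2.6 -0.9  2.7  2.1  1.1  0.   0. ]
plus ring rows 43.04756958996262 63.78461845622792 top pt [199.51256186  63.60405144]
nub 159.8205744586819 239.20158234082078 37.608441551601544 45.8585431841004
```

>>> send_rows(increments=[{"slide":[0.5,-0.22,-4.5],"rot":[0,0,0.017],"jaw":-1},{"slide":[0.5,-0.22,-9],"rot":[0,0,0.017],"jaw":-1},{"slide":[0.5,-0.22,-13],"rot":[0,0,0.017],"jaw":-1},{"slide":[0.5,-0.22,-15],"rot":[0,0,0.017],"jaw":-1},{"slide":[0.5,-0.22,-16],"rot":[0,0,0.017],"jaw":-1},{"slide":[0.5,-0.22,-16],"rot":[0,0,0.017],"jaw":-1},{"slide":[0.5,-0.22,-16],"rot":[0,0,0.017],"jaw":-1}])

```text
time_s: 3.7
ee_pos: [0.5309, -0.3896, 0.0134]
eef_rot: [3.138, 0.12, 0.005]
contact_force: [0.3, -0.8, -0.4]
grip_width: 0.0854
```

```bash
python3 - <<'E'
from station import r
from h import *
c=r.camera("wrist");np.savez("w3.npz",**c);crop(c,100,60,460,330,2.2,"pics/w3.png")
s=r.state();print(s["ee_pos"],s["eef_rot"],s["contact_force"],s["time_s"])
E
```

```text
[ 0.53084313 -0.39010769  0.0136703 ] [3.13704843 0.11962145 0.00512197] [-0.60297701  0.39218103  0.50263888] 3.75
```

View pics/w3.png

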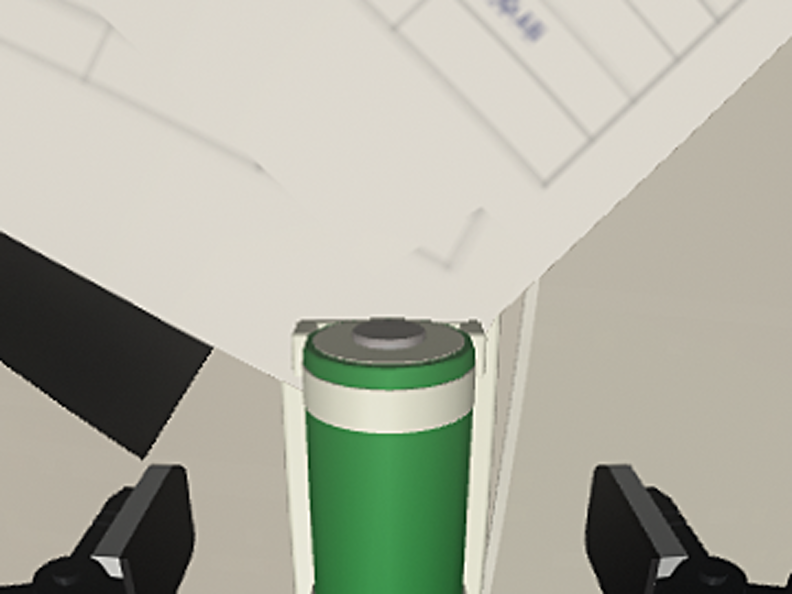

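>>> send_rows(increments=[{"slide":[0,0,-0.1],"rot":[0,0,0],"jaw":1},{"slide":[0,0,-0.1],"rot":[0,0,0],"jaw":1},{"slide":[0,0,-0.1],"rot":[0,0,0],"jaw":1},{"slide":[0,0,-0.1],"rot":[0,0,0],"jaw":1},{"slide":[0,0,-0.1],"rot":[0,0,0],"jaw":1},{"slide":[0,0,-0.1],"rot":[0,0,0],"jaw":1},{"slide":[0,0,-0.1],"rot":[0,0,0],"jaw":1},{"slide":[0,0,-0.1],"rot":[0,0,0],"jaw":1}])

```text
time_s: 4.55
ee_pos: [0.5295, -0.3902, 0.0109]
eef_rot: [3.139, 0.117, 0.001]
contact_force: [-0.4, 0.4, 5.4]
grip_width: 0.0316
```

```bash
python3 - <<'E'
from station import r
from h import *
c=r.camera("wrist");np.savez("w4.npz",**c);crop(c,100,60,460,330,2.2,"pics/w4.png")
s=r.state();print(s["ee_pos"],s["eef_rot"],s["contact_force"],s["grip_width"],s["time_s"])
E
```

```text
[ 0.52950647 -0.39022221  0.01090768] [3.13853502e+00 1.17258305e-01 1.24152322e-03] [0.39958201 0.25506928 5.73683136] 0.031190120591492777 4.6
```

View pics/w4.png

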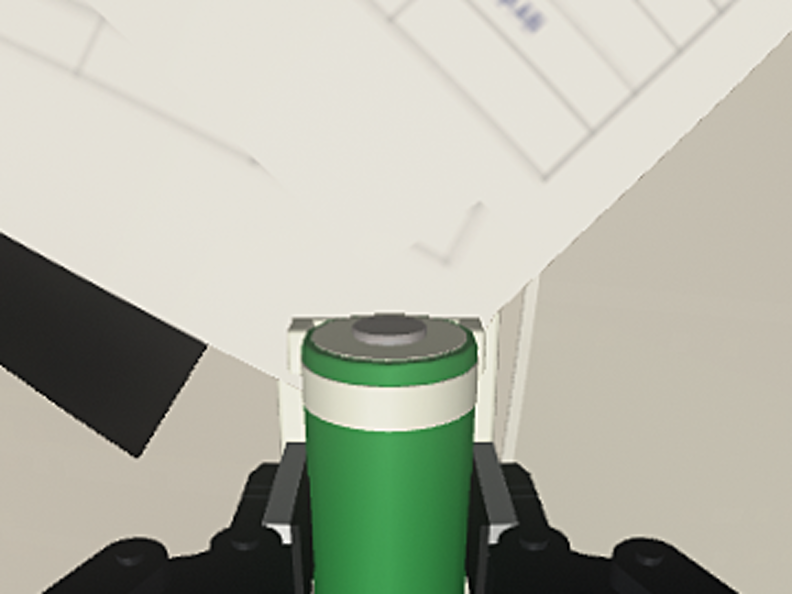

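```bash
cat > plan.py <<'E'
from h import *
from scipy.spatial.transform import Rotation as R
CH=(.5567,-.0189,.254)   # charger
T=(5.3,0,-15.6)          # TCP in cell frame, mm
P0=np.array([.529,-.3902,.010]);Y0=.0748
def tcp(mx,mz,th,CH=CH,my=0,T=T):
    th=np.radians(th);u=np.array([np.cos(th),0,np.sin(th)]);w=np.array([-np.sin(th),0,np.cos(th)])
    p=np.array([mx,my,mz])+(45.5+T[0])*u+T[2]*w
    return c2w(CH,[p])[0]
def Q(th,yaw=CH[2],Y0=Y0): return R.from_euler("z",yaw)*R.from_euler("y",-np.radians(th))*R.from_euler("z",-Y0)
E
python3 - <<'E'
from plan import *
for a in [(-30,100,20)]:
    p=tcp(*a);print(p,(p-P0)*100,Q(a[2]).as_rotvec())
E
```

```text
[ 0.57903164 -0.01310255  0.10271542] [ 5.00316388 37.70974519  9.27154184] [ 0.05720416 -0.34481673  0.17737477]
```

>>> send_rows(increments=[{"slide":[0,0,4],"rot":[0,0,0],"jaw":1},{"slide":[0,1,8.5],"rot":[0,0,0.01],"jaw":1},{"slide":[0,5.5,10.5],"rot":[0,-0.03,0.03],"jaw":1},{"slide":[0,10.2,11],"rot":[0.01,-0.07,0.05],"jaw":1},{"slide":[0.5,15,11],"rot":[0.02,-0.12,0.08],"jaw":1},{"slide":[1.2,19.7,11],"rot":[0.03,-0.18,0.1],"jaw":1},{"slide":[2.2,24.4,11],"rot":[0.04,-0.24,0.13],"jaw":1},{"slide":[3.2,29,11],"rot":[0.05,-0.29,0.15],"jaw":1},{"slide":[4.2,33.5,10.5],"rot":[0.057,-0.345,0.177],"jaw":1},{"slide":[5,37,9.5],"rot":[0.057,-0.345,0.177],"jaw":1}])

```text
time_s: 5.6
ee_pos: [0.5768, -0.0169, 0.1043]
eef_rot: [-3.024, -0.386, -0.53]
contact_force: [-0.4, 0.2, -2.6]
grip_width: 0.0315
```

>>> send_rows(increments=[{"slide":[0,0.7,-0.2],"rot":[0,0,0],"jaw":1},{"slide":[0,0.7,-0.2],"rot":[0,0,0],"jaw":1},{"slide":[0,0.7,-0.2],"rot":[0,0,0],"jaw":1}])

```text
time_s: 5.9
ee_pos: [0.5788, -0.0145, 0.1028]
eef_rot: [-3.03, -0.384, -0.532]
contact_force: [0.4, -0.5, -2.2]
grip_width: 0.0309
```

```bash
python3 - <<'E'
from station import r
from h import *
for n in("wrist","scene"):
    c=r.camera(n);np.savez("w5%s.npz"%n[0],**c)
    crop(c,*((100,30,460,300) if n=="wrist" else (160,140,280,250)),2.2 if n=="wrist" else 5,"pics/w5%s.png"%n[0])
s=r.state();print(s["ee_pos"],s["eef_rot"],s["contact_force"],s["grip_width"],s["time_s"],s["joint_positions"])
from scipy.spatial.transform import Rotation as R
from plan import *
Rm=R.from_rotvec(s["eef_rot"]).as_matrix();print(Rm)
E
```

```text
[ 0.57913409 -0.01520692  0.10326915] [-3.02980632 -0.38147766 -0.53407699] [ 0.24409346 -0.4217127  -1.53045565] 0.031009796267061122 6.0 [-0.10875928  0.58558841  0.21783558  2.06706766 -0.94994463  0.27210038
 -0.37251853]
[[ 0.91039419  0.2475758   0.33149457]
 [ 0.23327608 -0.96886682  0.08294189]
 [ 0.34170849  0.00181994 -0.93980423]]
```

View pics/w5w.png

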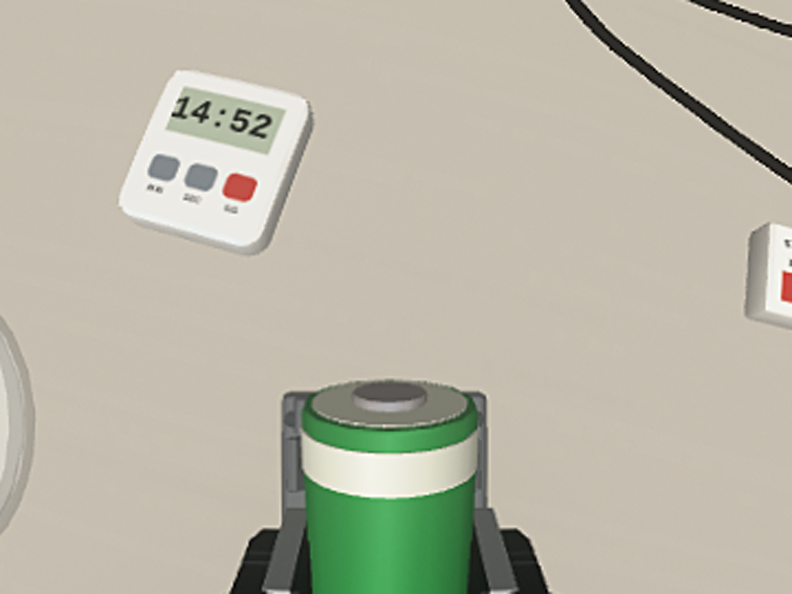

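View pics/w5s.png

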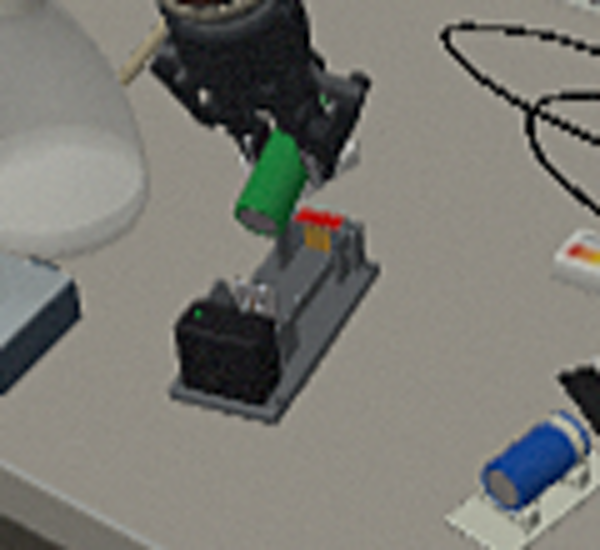

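```bash
python3 - <<'E'
from plan import *
from station import r
s=r.state();print(s["ee_pos"],s["eef_rot"],s["time_s"])
t=np.linspace(0,2*np.pi,181)
def pr(fn,ee,rv,o,k,T=T,pitch=0):
    c=np.load(fn);Rm=R.from_rotvec(rv).as_matrix()
    ex,ez=Rm[:,0],-Rm[:,2]   # cell x (along tool x), cell up
    ey=np.cross(ez,ex)
    cc=np.array(ee)-T[0]/1e3*ex-T[2]/1e3*ez
    B=np.c_[ex,ey,ez]@R.from_euler("y",-pitch).as_matrix()
    def ring(x,Rr):
        P=cc+(np.c_[np.full(181,x),Rr*np.cos(t),Rr*np.sin(t)]/1e3)@B.T
        return (projw(c,P)-o+.5)*k-.5
    for nm,x,Rr in(("nub",45.5,7),("face",43.5,16.5)):
        g=ring(x,Rr);print(fn,nm,g.min(0).round(1),g.max(0).round(1))
pr("w5w.npz",s["ee_pos"],s["eef_rot"],np.array([100,30]),2.2)
pr("w4.npz",[.5295,-.3902,.0109],[3.1385,.11726,.0012],np.array([100,60]),2.2)
E
python3 - <<'E'
import cv2
im=cv2.imread('pics/w5w.png')[360:520,270:510];cv2.imwrite('pics/w5z.png',cv2.resize(im,None,fx=3,fy=3))
E
```

```text
[ 0.57913409 -0.01520692  0.10326915] [-3.02980632 -0.38147766 -0.53407699] 6.0
w5w.npz nub [356.6 377.6] [432.3 398.6]
w5w.npz face [305.4 374.9] [483.3 427.2]
w4.npz nub [351.3 311.5] [426.7 332.3]
w4.npz face [300.3 308.9] [477.7 360.7]
```

View pics/w5z.png

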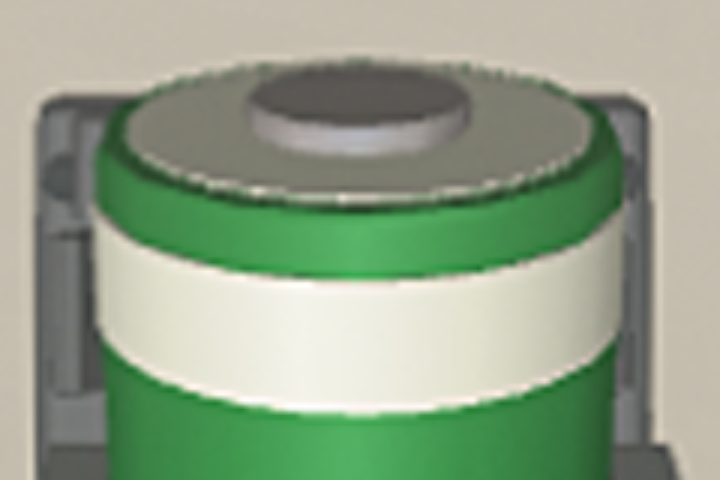

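```bash
python3 - <<'E'
from plan import *
c=np.load("w5w.npz")
z2=lambda a,b:(((a+.5)/3-.5+270+.5)/2.2-.5+100,((b+.5)/3-.5+360+.5)/2.2-.5+30)
q=[onz(c,*z2(a,b),.01) for a,b in((38,98),(651,98),(37,440),(652,440))]
for x in q:print(x.round(4))
m=(q[0]+q[1])/2;n=(q[2]+q[3])/2;print("mid far",m,"width",np.linalg.norm(q[0]-q[1]),"yaw",np.arctan2(*(q[0]-q[2])[[1,0]]),np.arctan2(*(q[1]-q[3])[[1,0]]))
print("pred mid far",c2w(CH,[(62,0,10)]))
E=c["extrinsics"];print("cam",E[:3,3],"axis yaw",np.arctan2(E[1,1],E[0,1])+np.pi, "camx",E[:3,0])
L=np.load("w4.npz")["extrinsics"];print(L[:3,3],np.arctan2(L[1,1],L[0,1])+np.pi)
E
```

```text
[0.6073 0.032  0.01  ]
[ 0.6256 -0.0387  0.01  ]
[0.5678 0.0219 0.01  ]
[ 0.5862 -0.049   0.01  ]
mid far [ 0.61648826 -0.00333924  0.01      ] width 0.07310210737111993 yaw 0.25014971511789014 0.2555925975084935
pred mid far [[ 0.61671073 -0.00332079  0.01      ]]
cam [ 0.60142224 -0.00795976  0.26373554] axis yaw 0.2530320678441127 camx [ 0.25017511 -0.96819192  0.00410218]
[ 0.60584632 -0.38407757  0.15416762] 0.07488200600935846
```

>>> send_rows(increments=[{"slide":[-0.02,0.1,-2],"rot":[0,0,0],"jaw":1},{"slide":[-0.02,0.1,-3.5],"rot":[0,0,0],"jaw":1},{"slide":[-0.02,0.1,-4],"rot":[0,0,0],"jaw":1},{"slide":[-0.02,0.1,-4],"rot":[0,0,0],"jaw":1}])

```text
time_s: 6.4
ee_pos: [0.5787, -0.0135, 0.0628]
eef_rot: [-3.028, -0.382, -0.532]
contact_force: [0.3, -0.1, -2.2]
grip_width: 0.0314
```

```bash
cat > look.py <<'E'
import sys
from station import r
from plan import *
tag=sys.argv[1]
s=r.state()
for n in("wrist","scene"):
    c=r.camera(n);np.savez(tag+n[0]+".npz",**c)
    crop(c,*((180,150,380,300) if n=="wrist" else (170,150,270,230)),4 if n=="wrist" else 7,"pics/%s%s.png"%(tag,n[0]))
Rm=R.from_rotvec(s["eef_rot"]).as_matrix()
d=s["ee_pos"]-np.array([CH[0],CH[1],0]);ca,sa=np.cos(CH[2]),np.sin(CH[2])
print("TCP charger mm",1e3*(ca*d[0]+sa*d[1]),1e3*(-sa*d[0]+ca*d[1]),1e3*d[2],"yaw",np.arctan2(Rm[1,0],Rm[0,0]),"pitch",np.degrees(np.arcsin(Rm[2,0])),"roll",Rm[2,1])
E_=np.load(tag+"w.npz")["extrinsics"];e=E_[:3,3]-np.array([CH[0],CH[1],0]);print("cam lateral",1e3*(-sa*e[0]+ca*e[1]))
ex,ez=Rm[:,0],-Rm[:,2]
m=s["ee_pos"]-(T[0]+45.5)/1e3*ex-T[2]/1e3*ez-np.array([CH[0],CH[1],0])
print("minus mm",1e3*(ca*m[0]+sa*m[1]),1e3*(-sa*m[0]+ca*m[1]),1e3*m[2])
f=s["contact_force"];print("F charger",ca*f[0]+sa*f[1],-sa*f[0]+ca*f[1],f[2],s["moment"],s["grip_width"],s["time_s"])
E
python3 look.py a
```

```text
TCP charger mm 22.683821695742186 -0.28536922700375406 62.77593296843792 yaw 0.2507648033263674 pitch 19.943851957724423 roll 6.336608448577474e-05
cam lateral 0.004042922860877235
minus mm -30.390432049718587 -0.11261139649682961 60.11252460800193
F charger 0.28544632735995656 -0.1820173233545247 -2.1738297777706896 [-0.08324901  0.50170122 -0.04936355] 0.03143827631638915 6.4
```

View pics/aw.png

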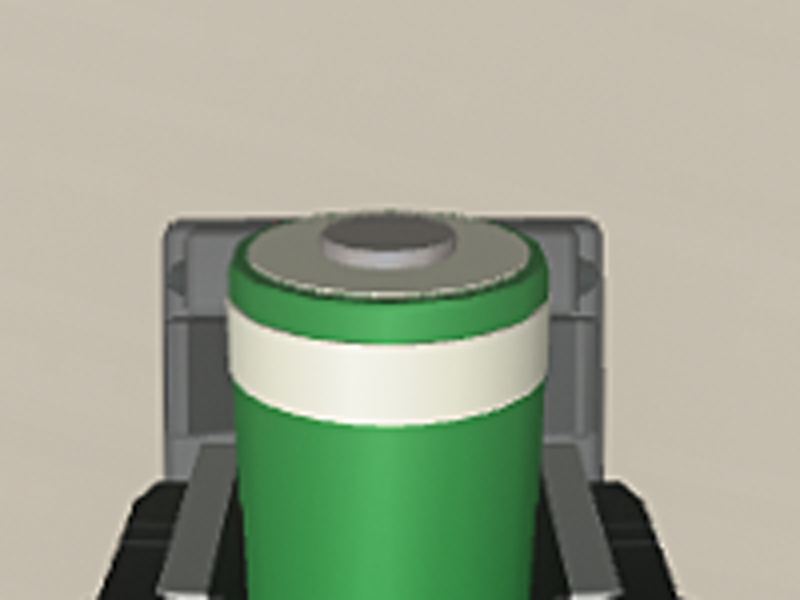

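View pics/as.png

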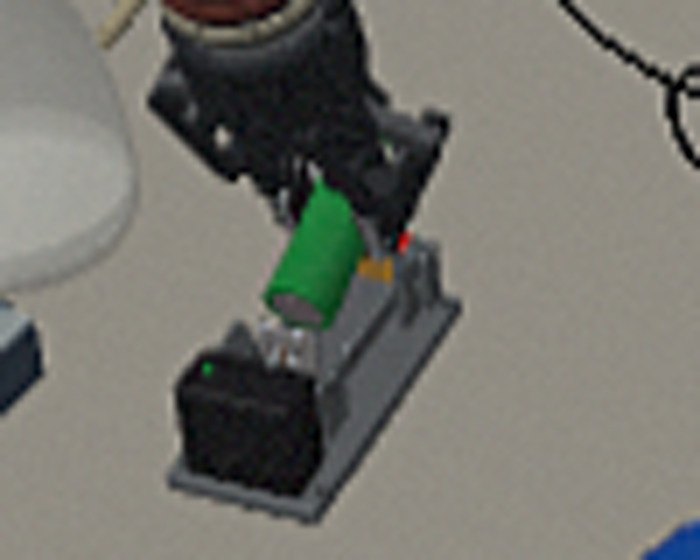

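>>> send_rows(increments=[{"slide":[-0.01,0.05,-0.6],"rot":[0,0,0],"jaw":1},{"slide":[-0.01,0.05,-1.2],"rot":[0,0,0],"jaw":1},{"slide":[-0.01,0.05,-1.8],"rot":[0,0,0],"jaw":1},{"slide":[-0.01,0.05,-1.9],"rot":[0,0,0],"jaw":1},{"slide":[-0.01,0.05,-1.9],"rot":[0,0,0],"jaw":1}])

```text
time_s: 7.0
ee_pos: [0.5794, -0.0117, 0.0449]
eef_rot: [-3.027, -0.385, -0.536]
contact_force: [0.1, -0.9, -1.8]
grip_width: 0.0312
```

```bash
python3 look.py b
```

```text
TCP charger mm 23.826390568354892 1.2979016316107852 44.89393598367751 yaw 0.2534929155563173 pitch 20.066230332402803 roll 0.0010059797364739415
cam lateral 1.7852536452376087
minus mm -29.242316128754137 1.341519436016565 42.11716321959518
F charger -0.14982339086904223 -0.8416777531748679 -1.7656160261758063 [-0.2257428   0.5336038  -0.01458044] 0.031243400507054 7.0
```

View pics/bs.png

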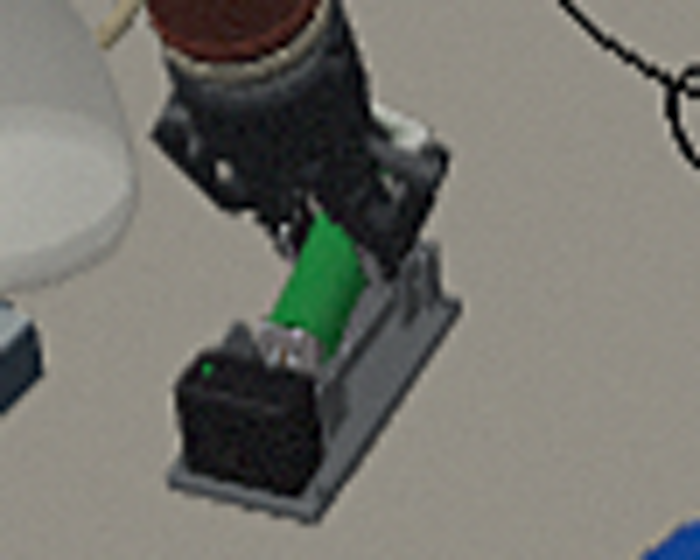

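View pics/bw.png

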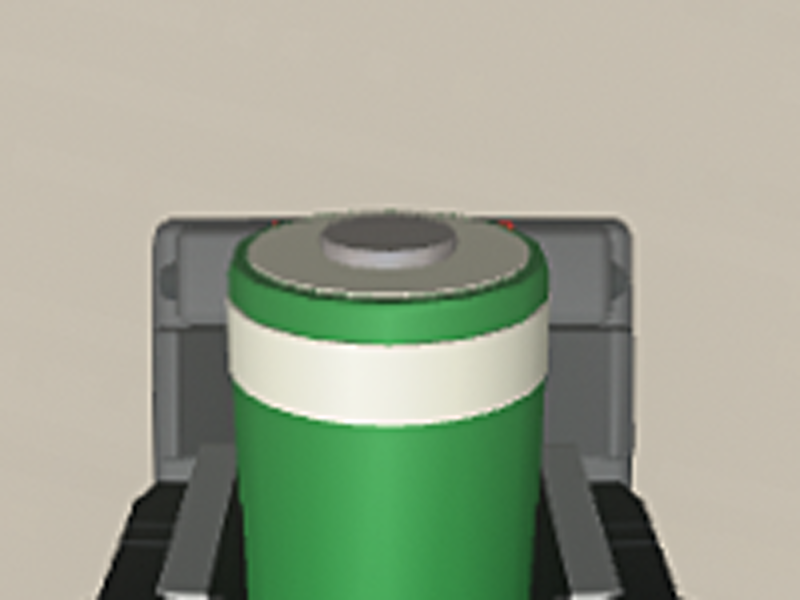

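>>> send_rows(increments=[{"slide":[-0.5,-0.18,-0.1],"rot":[0,0,0],"jaw":1},{"slide":[-0.9,-0.29,-0.1],"rot":[0,0,0],"jaw":1},{"slide":[-1.3,-0.39,-0.1],"rot":[0,0,0],"jaw":1},{"slide":[-1.65,-0.48,-0.1],"rot":[0,0,0],"jaw":1},{"slide":[-1.65,-0.48,-0.1],"rot":[0,0,0],"jaw":1},{"slide":[-1.65,-0.48,-0.1],"rot":[0,0,0],"jaw":1}])

```text
time_s: 7.7
ee_pos: [0.5655, -0.0156, 0.0458]
eef_rot: [-3.026, -0.387, -0.535]
contact_force: [3.3, 1.5, -1.9]
grip_width: 0.031
```

```bash
python3 look.py c
```

```text
TCP charger mm 9.29722847694548 0.9441508907583684 45.83935846268965 yaw 0.2546268702938189 pitch 20.042923214622824 roll -0.0003402582995103709
cam lateral 1.2524992299666957
minus mm -43.7726074228042 0.9052327524602457 43.0841809816262
F charger 3.5490572300322354 0.6188091158125658 -1.9241658986400612 [ 0.06472906 -0.16821193  0.00111159] 0.03095184118492925 7.7
```

View pics/cs.png

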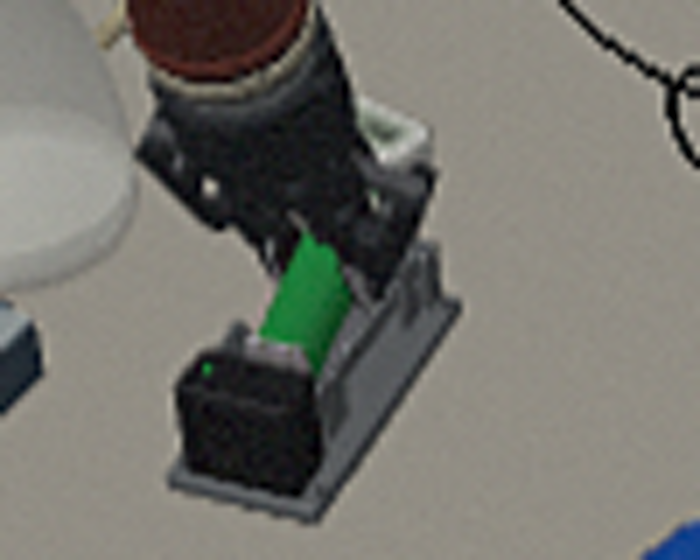

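View pics/cw.png

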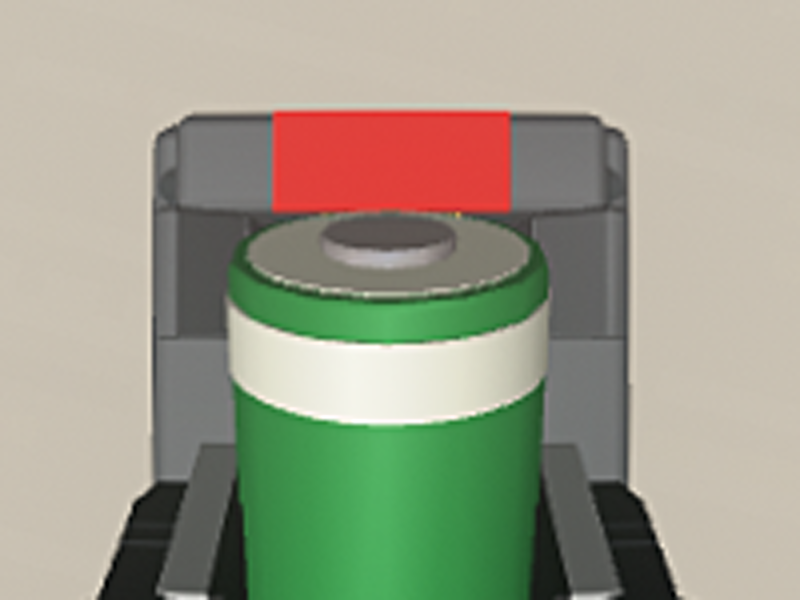

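>>> send_rows(increments=[{"slide":[0,-0.03,-0.2],"rot":[0,0,0],"jaw":1},{"slide":[-0.3,-0.1,-0.25],"rot":[0,0,0],"jaw":1},{"slide":[-0.6,-0.18,-0.25],"rot":[0,0,0],"jaw":1},{"slide":[-0.6,-0.18,-0.25],"rot":[0,0,0],"jaw":1},{"slide":[-0.6,-0.18,-0.25],"rot":[0,0,0],"jaw":1}])

```text
time_s: 8.3
ee_pos: [0.5595, -0.0177, 0.0445]
eef_rot: [-3.026, -0.387, -0.523]
contact_force: [4.3, 2.8, -3.5]
grip_width: 0.0314
```

```bash
python3 look.py d
```

```text
TCP charger mm 2.9986903367056894 0.42698123190947307 44.47352739576889 yaw 0.2539814287322775 pitch 19.6331165511577 roll -0.003560240678997517
cam lateral 0.2558585321319829
minus mm -50.0894722216139 0.36899919604826104 42.09789395078116
F charger 4.843641335754652 1.6247478809202067 -3.537258223636462 [ 0.37834956 -0.5161764  -0.01463045] 0.031447000909057776 8.3
```

View pics/dw.png

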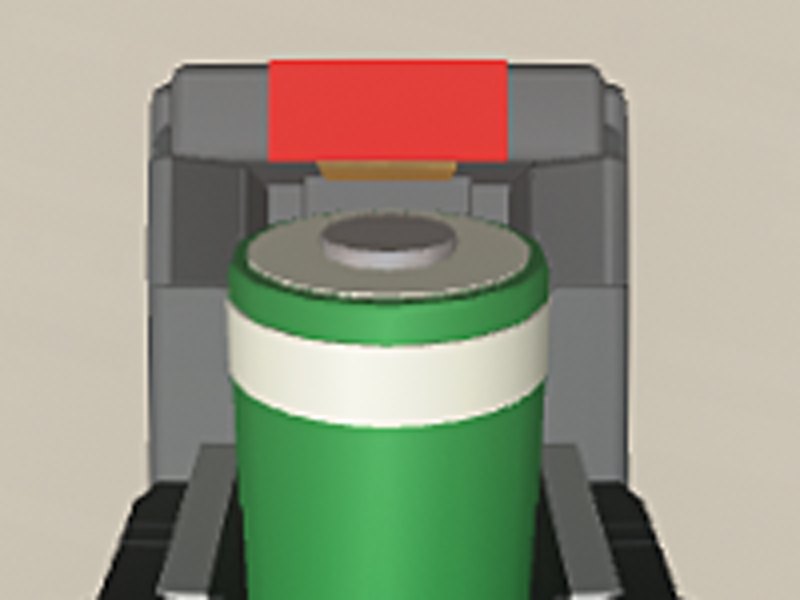

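>>> send_rows(increments=[{"slide":[0,0,-0.43],"rot":[-0.0175,0.0676,0],"jaw":1},{"slide":[-0.01,0,-0.86],"rot":[-0.035,0.135,0],"jaw":1},{"slide":[-0.06,-0.015,-1.29],"rot":[-0.0526,0.203,0],"jaw":1},{"slide":[-0.125,-0.03,-1.71],"rot":[-0.07,0.27,0],"jaw":1},{"slide":[-0.125,-0.03,-1.71],"rot":[-0.07,0.27,0],"jaw":1},{"slide":[-0.125,-0.03,-1.71],"rot":[-0.07,0.27,0],"jaw":1}])

```text
time_s: 9.0
ee_pos: [0.5582, -0.0175, 0.0267]
eef_rot: [-3.104, -0.398, -0.098]
contact_force: [2.7, 3.1, -2.1]
grip_width: 0.031
```

```bash
python3 look.py e
```

```text
TCP charger mm 1.7973858838306358 0.9753624071766217 26.748093760206814 yaw 0.25470057419003056 pitch 3.635770013596803 roll -0.002478032411979844
cam lateral 1.0346982744999997
minus mm -49.889579634533106 0.9004165709441646 39.09523831371018
F charger 3.3457684783012795 2.3339178719253226 -2.1161519957242896 [ 0.56685399 -0.59392094 -0.04229217] 0.030980624490777642 9.0
```

View pics/ew.png

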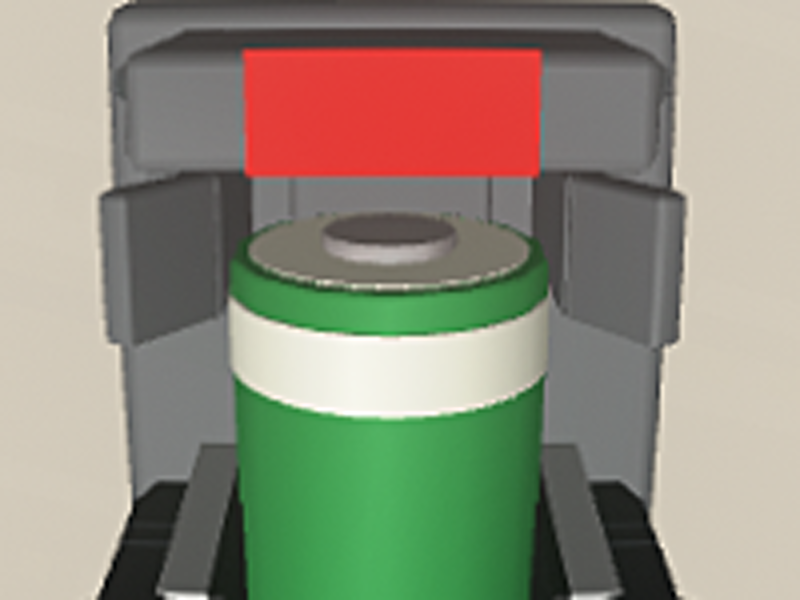

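View pics/es.png

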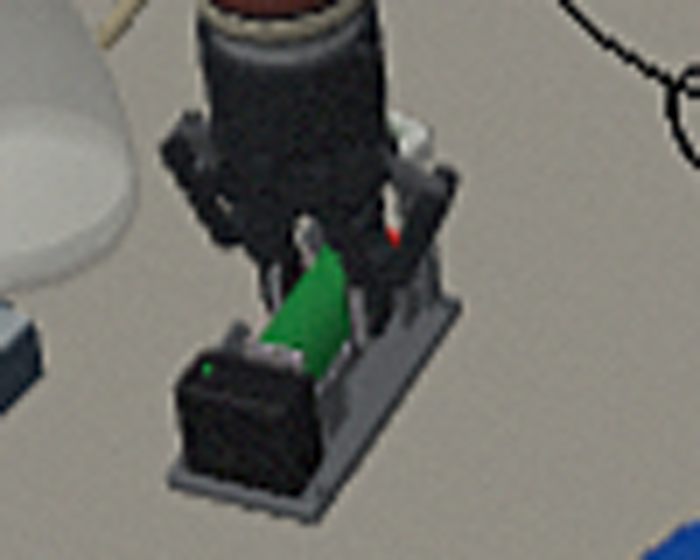

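>>> send_rows(increments=[{"slide":[-0.05,-0.01,-0.2],"rot":[-0.009,0.034,0],"jaw":1},{"slide":[-0.09,-0.025,-0.42],"rot":[-0.0165,0.064,0],"jaw":1},{"slide":[-0.09,-0.025,-0.42],"rot":[-0.0165,0.064,0],"jaw":1},{"slide":[-0.09,-0.025,-0.42],"rot":[-0.0165,0.064,0],"jaw":1}])

```text
time_s: 9.5
ee_pos: [0.5574, -0.0191, 0.0234]
eef_rot: [-3.114, -0.394, 0.002]
contact_force: [4.4, 3.1, -2.1]
grip_width: 0.0313
```

```bash
python3 look.py f
```

```text
TCP charger mm 0.5937385018626542 -0.40691045934414277 23.37627518635385 yaw 0.25200636807677007 pitch -0.036448762420387276 roll -0.0031993815618594715
cam lateral -0.6275431693857914
minus mm -50.19632588485627 -0.3555640930994128 39.00850865261264
F charger 5.047052084631075 1.8759986145372547 -2.096984644657879 [ 0.5712472  -0.94219549 -0.07965827] 0.03133061225522956 9.5
```

View pics/fw.png

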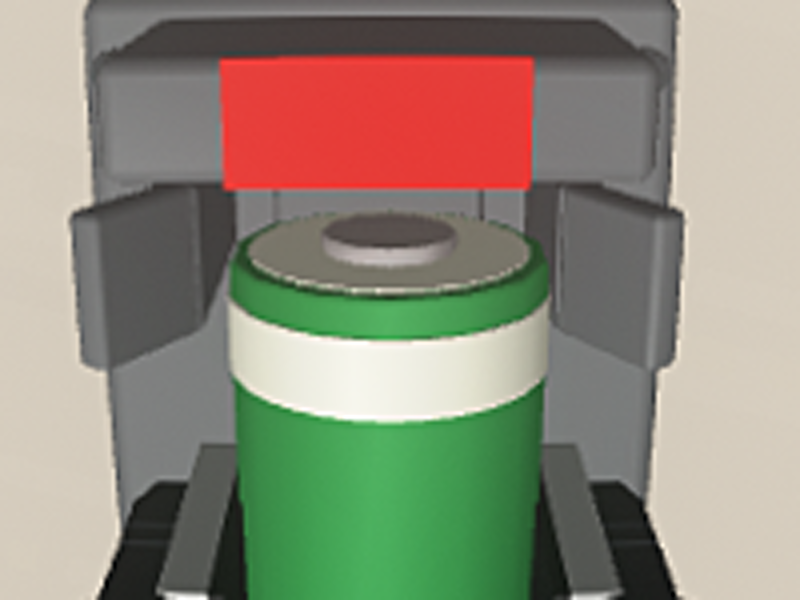

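>>> send_rows(increments=[{"slide":[0,0.1,0],"rot":[0,0,0],"jaw":1},{"slide":[0.2,0.15,-0.05],"rot":[0,0,0],"jaw":1},{"slide":[0.35,0.19,-0.05],"rot":[0,0,0],"jaw":1},{"slide":[0.35,0.19,-0.05],"rot":[0,0,0],"jaw":1},{"slide":[0.35,0.19,-0.05],"rot":[0,0,0],"jaw":1}])

```text
time_s: 10.1
ee_pos: [0.56, -0.0184, 0.0232]
eef_rot: [-3.116, -0.396, 0.006]
contact_force: [0.6, 0.1, 5.7]
grip_width: 0.031
```

```bash
python3 look.py g
```

```text
TCP charger mm 3.3437243932497647 -0.30709246142235325 23.22061492014294 yaw 0.2526002102645633 pitch -0.2119588010375282 roll -0.0015201698134907574
cam lateral -0.24317745424234927
minus mm -47.39820136803706 -0.25977922279157156 39.008418171181404
F charger 0.6056435004074876 -0.05004775479362418 5.6539744941909715 [-0.00808952 -0.0981458   0.01211207] 0.030979113776251836 10.1
```

View pics/gw.png

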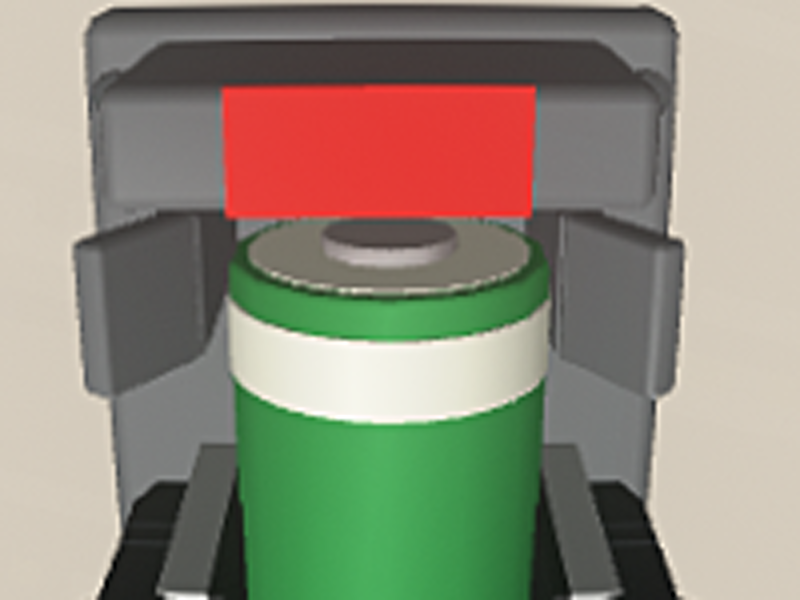

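>>> send_rows(increments=[{"slide":[0,0,0],"rot":[0,0,0],"jaw":-0.2},{"slide":[0,0,0],"rot":[0,0,0],"jaw":-0.5},{"slide":[0,0,0],"rot":[0,0,0],"jaw":-0.8},{"slide":[0,0,0],"rot":[0,0,0],"jaw":-0.8},{"slide":[0,0,0],"rot":[0,0,0],"jaw":-0.8}])

```text
time_s: 10.7
ee_pos: [0.5603, -0.0172, 0.0225]
eef_rot: [-3.114, -0.397, 0.006]
contact_force: [0.8, -0.6, 1.1]
grip_width: 0.0767
```

```bash
python3 look.py i
```

```text
TCP charger mm 3.9678310676846813 0.768891972392297 22.48066045820264 yaw 0.2536922997128142 pitch -0.2002885448784441 roll -0.002645119878246252
cam lateral 0.7605068155515059
minus mm -46.77733630905773 0.7432421512850469 38.258091490949056
F charger 0.6220420262367026 -0.747882695036378 1.109276390586602 [-2.60238253e-02  3.69199806e-02  7.90542081e-05] 0.07674256026265362 10.7
```

View pics/iw.png

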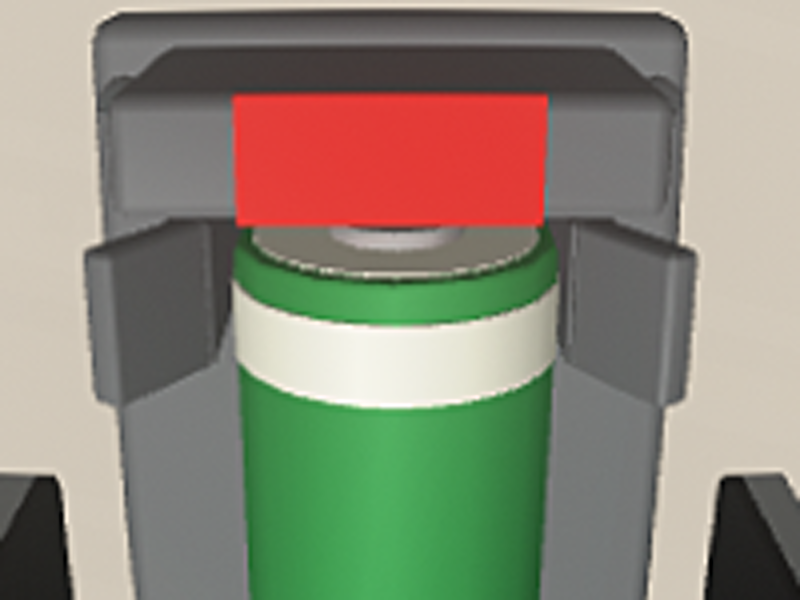

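Released; the cell moved forward until its nub met the fixed contact under the red mark. Now I back straight up.

>>> send_rows(increments=[{"slide":[0,0,2],"rot":[0,0,0],"jaw":-1},{"slide":[0,0,5],"rot":[0,0,0],"jaw":-1},{"slide":[-1,0,9],"rot":[0,0,0],"jaw":-1},{"slide":[-3,0,13],"rot":[0,0,0],"jaw":-1},{"slide":[-5,0,17],"rot":[0,0,0],"jaw":-1},{"slide":[-5,0,17],"rot":[0,0,0],"jaw":-1},{"slide":[-5,0,17],"rot":[0,0,0],"jaw":-1}])

```text
time_s: 11.5
ee_pos: [0.5108, -0.0168, 0.1935]
eef_rot: [-3.113, -0.397, 0.001]
contact_force: [-1.0, 1.1, -0.7]
grip_width: 0.0857
```

```bash
python3 - <<'E'
from station import r
from plan import *
c=r.camera("wrist");np.savez("z.npz",**c)
u0,v0,k=220,50,3.2
crop(c,u0,v0,u0+130,v0+185,k,"pics/z.png")
im=cv2.imread("pics/z.png");o=np.array([u0,v0])
t=np.linspace(0,2*np.pi,61)
for x,R_ in((-45.5,16.5),(43.5,16.5),(45.5,7)):
    q=(projw(c,c2w(CH,np.c_[np.full(61,x),R_*np.cos(t),38.5+R_*np.sin(t)]))-o+.5)*k-.5
    cv2.polylines(im,[(q*8).astype(int)],False,(255,0,255),1,cv2.LINE_AA,3)
cv2.imwrite("pics/zo.png",np.hstack([cv2.imread("pics/z.png"),im]))
s=r.camera("scene");crop(s,150,140,350,290,4,"pics/zs.png")
print(r.state()["time_s"],r.state()["contact_force"])
E
```

```text
11.6 [-0.30638078  0.60619092 -0.69115791]
```

View pics/zo.png

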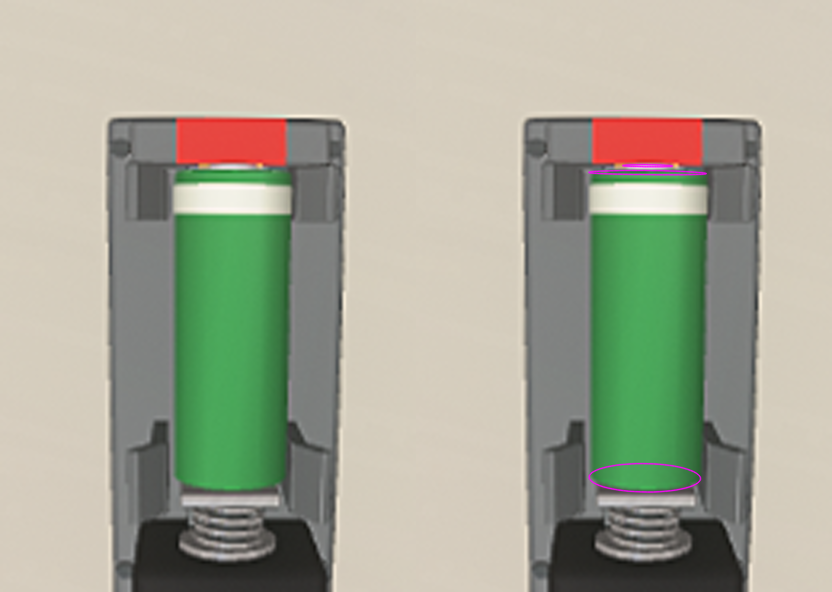

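View pics/zs.png

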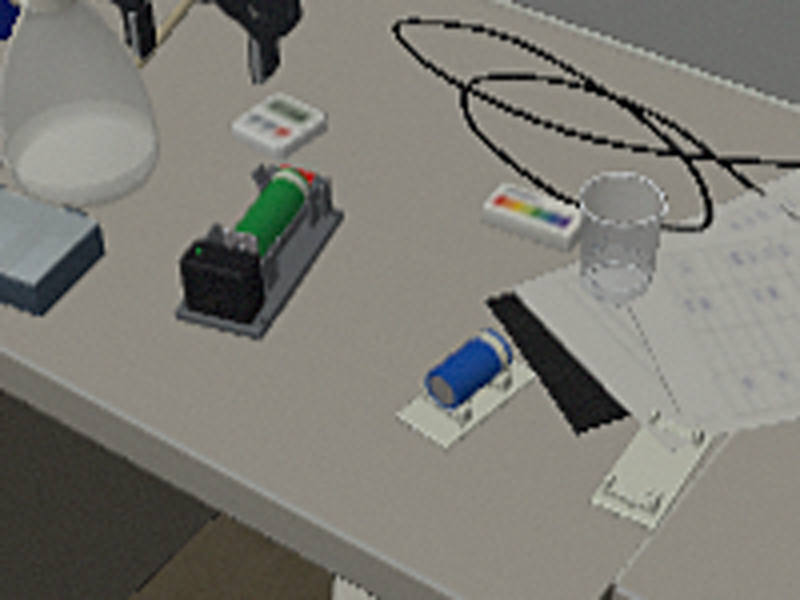

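The cell matches the predicted seated outline to within about 1 mm. It lies level, with the plus end at the red-marked contact and the spring pushed in. The bystanders have not moved, and the robot is clear.

```bash
python3 -c "
from station import r
print(r.hand_in()); print(r.state()['time_s'])"
```

```text
the job is handed in; nothing more can be done
None
the job is handed in; nothing more can be done
```

The long green cell is seated in the grey charging cradle, and I handed the job in at about 11.6 s of the 38 s allowed. `hand_in` gives no verdict, so what follows is from my own checks.

**What I did:** I gripped the cell about 5 mm toward the plus end from its centre and tilted it about 20°, plus end up. I pushed the minus end against the spring until it was in about 14 mm (about 4.8 N), tipped the cell level behind the end wall, eased it forward, opened the gripper and backed straight up.

**Last checks:**
- **Seating:** In the final wrist picture the cell matches the expected seated outline to about 1 mm at both ends. It lies level, with the nub at the red-marked contact and the spring plate pushed in.
- **Spring:** There is no joint reading for the spring, so how far it is pushed in is judged from the picture only.
- **Robot:** The arm is about 19 cm up with the gripper open, touching nothing.
- **Bystanders:** The blue cell, timer, strip box and beaker look undisturbed in the scene picture; I did not re-measure them.

**Disagreements:**
- The measured tool position differed from the commanded one by up to about 4 mm under load.
- Sideways estimates from the tool position and from the camera differed by about 1 mm.
- Just before release the tool position put the minus end about 2 mm short of its seat, and on opening the spring pushed the cell the rest of the way.

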